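# Pass the coupon rack through the gated chute

### The job

Press the yellow bar of the chute's spring gate down with one fingertip and keep it down while another finger pushes the blue coupon rack along the chute, until the whole rack has gone past the gate onto the green floor; then let the bar come up so that the gate shuts behind it. The gate's orange stop and the rack must never bump each other, the rack stays flat on the chute floor (pushed, never lifted), and the other things on the bench stay where they are.

Things in the scene. Friction and masses are not known exactly. Their poses are not given: they have to be found in the camera images.
- chute: grey open-topped chute, fixed; place and yaw differ each run. Origin on the bench top, midway across the channel, under the gate; z up, +y = direction the rack must travel, x across. Inner walls at x = -40 and +40 mm, 4 mm thick, tops 85 mm above the bench; floor top 60 mm above the bench, from y = -215 mm (open entry) to +155 mm (end wall). Floor bare metal at y below 0, green beyond
- gate_slot (a point): point on the chute floor's top face at the gate (chute x = -20, y = 0 mm), in the middle of a 14 mm wide slot that crosses the floor from x = -40 to 0 mm; the gate's orange stop comes up through it
- gate_hinge (a point): point on the gate's hinge line, which runs along the chute's y at x = +60 mm, 42 mm above the bench; lies at the chute's y = 0
- gate (a joint): the gate's hinge angle, rad: 0 = shut (orange stop up, where a spring holds it), grows as the yellow bar is pressed down, hard stop at 0.32. The orange stop is fully below the chute floor from 0.23 on. The bar needs about 2 N to start and 5 N at 0.28.
- stop_top (a point): middle of the top edge of the gate's orange stop, an upright plate, chute y from -4 to +4 mm, chute x from -34 to 0 mm, standing 14 mm above the chute floor when shut; it sinks with the gate through the slot in the floor
- bar_mid (a point): middle of the top face of the yellow press bar, a flat strip 38 mm wide and 240 mm long (chute y -195 to +45 mm) outside the -x wall. It moves with the gate. In the chute's frame its middle line is at x = -65, 105 mm above the bench when shut (tilted, outer edge higher); at 0.28 rad at x = -79, 68 mm high, level; 63 mm high at the hard stop. A fingertip can slide along it
- rack: blue rack with five upright steel coupons fixed in it, about 0.5 kg, 72 mm wide (x), 90 mm long (y), base 12 mm thick, end plates 40 mm tall across the whole width; origin at the centre of its underside. It stands loose in the chute before the gate, its axes nearly along the chute's.
- rack_rear (a point): middle of the rack's rear end face (the face to push), 20 mm above its underside
- rack_front (a point): middle of the rack's front end face (the face nearest the gate at the start), 20 mm above its underside
- spray_can: bystander, leave alone: upright spray can, 60 mm across, 170 mm tall; origin at the centre of its underside
- nozzle: bystander, leave alone: small copper gas nozzle standing up, 24 mm across, 55 mm tall; origin at the centre of its underside
- loose_coupon: bystander, leave alone: flat bare steel strip lying on the bench, 40 x 150 x 6 mm (x, y, z); origin at the centre of its underside
- brush: bystander, leave alone: brush with a wooden handle lying on the bench, about 240 mm long along its x; origin near its middle
- hammer: bystander, leave alone: chipping hammer lying on the bench, about 260 mm long along its x; origin near its middle
- angle_piece: bystander, leave alone: offcut of dark steel angle, 40 x 160 x 40 mm (x, y, z); origin at the centre of its underside
- magnet_block: bystander, leave alone: red block magnet, 50 x 50 x 30 mm; origin at the centre of its underside

How it is judged (in metres and radians):
On the way, in this order (a step that is already met when the one before it is completed fails the run):
1. the gate is pressed open while the whole rack is still before it (value of joint gate above 0.23 rad and y of rack_front in the frame of chute below -0.004 m), for 0.1 s.
2. the rack is half way past the gate, which the fingers hold open (value of joint gate above 0.23 rad and contact force between the fingers and gate above 0.3 N and y of rack in the frame of chute between -0.02 and 0.03 m), for 0.1 s.
At the end, for the whole second after the job is handed in: The rack's rear end is at least 6 mm past the middle of the gate (just clear of the orange stop), the rack flat on the chute floor (within 4 mm and 0.06 rad) and at rest, the gate shut (under 0.03 rad) (y of rack_rear in the frame of chute above 0.006 m and value of joint gate below 0.03 rad and z of rack in the frame of chute between 0.056 and 0.064 m and angle between rack's own z axis and vertical below 0.06 rad and x of rack in the frame of chute between -0.01 and 0.01 m and linear speed of rack below 0.02 m/s); the robot touches nothing.
It fails at once if the gate's orange stop and the rack bump each other (over 1.5 N) (contact force between gate and rack above 1.5 N).
It fails at once if the rack is lifted more than 10 mm off the chute floor (z of rack in the frame of chute above 0.07 m).
It fails at once if the rack is tipped (over 0.2 rad) (angle between rack's own z axis and vertical above 0.2 rad).
It fails at once if one of the other things on the bench is moved more than 25 mm (distance of any of spray_can, nozzle, loose_coupon, brush, hammer, angle_piece, magnet_block from where it was at the start of the episode above 0.025 m).
It also fails if it takes over 48 s, if anything falls off the work surface, if the arm or the gripper's body presses on something with over 40 N, if the wrist force passes 120 N, or if a joint passes its speed limit or range.

### The arm

A 7-joint arm with a two-finger parallel gripper is mounted at the origin on the work surface. World frame = base frame: x ahead of the robot, y to its left, z up, the work surface at z = 0. Lengths are in mm, angles in rad, forces in N, time in s.
With the tool pointing down it reaches from about 400 to 875 mm from the base axis. Payload 4.4 kg.
Tool frame: the origin (TCP) lies at the very end of the fingers, on their centre line; the grasp point (between the pads) lies 19 mm behind it; z points along the fingers, x is the direction in which the jaws open and shut, and the axes are right-handed (so a half turn about z gives the same grasp; the last joint's range is limited). The gripper opens to 85 mm and grips with 20 to 120 N. Pads are 22 mm wide; open, the fingers measure 114 mm over their backs; the gripper's body (76 mm by 85 mm) begins 54 mm behind the grasp point. The pads swing forward as they close: fully open they stand 13 mm farther back than shut.
Start: joints at [1.266, 0.628, 0.038, 1.517, -0.027, 0.996, -0.02], TCP at [153.776, -631.562, 231.313] pointing down, gripper open.
Joint ranges: [-3.06, 3.06], [-0.37, 2.12], [-1.25, 1.32], [0.18, 2.47], [-1.1, 4.24], [0.23, 1.98], [-2.94, 2.94]. Speed limits (rad/s): [2.57, 2.57, 3.14, 3.14, 3.14, 3.14, 3.14].

### API

Orientations are given as [roll, pitch, yaw] about the fixed x, y, z axes, in that order (R = Rz(yaw) Ry(pitch) Rx(roll)).
In Python, from cell import ctrl gives the robot as it stands.
- The arm moves only by the shell command python3 -m creep 'ROWS'. ROWS is text: rows parted by semicolons, each of 7 numbers parted by spaces: the shift along the tool's x, y, z in units of 40 mm (1.0 is 40 mm), then the turn, a rotation vector about the tool's x, y, z in degrees, then the closure, from 0 (fully open) to 1 (shut). In form: x y z rx ry rz grip; .... A call has 1 to 10 rows; each row is the pose to reach, as a shift and turn from the pose commanded when the call began, along the tool's axes at that moment; what a row does not reach only later rows make up. A row lasts 1/12 s, in which the tool goes at most 41.7 mm and 7.16 degrees, less where a joint would pass 70% of its speed; a pose out of reach is approached as far as the arm can. A call with a gripper value outside its range is refused whole. The fingers move at their own pace and stop on an object; the grip force is fixed at half the most. Time passes only in rows, so rows that repeat a pose let the fingers close. It gives the time, the measured TCP pose, the force and the opening at its end, in the units of the state.
- ctrl.read_state(): the state, without advancing time (a new reading comes with each control period).
- ctrl.get_image(name): name is "side" or "top"; returns a dict with "img" (400x640x3 uint8, red, green, blue), "vfov" (degrees; the focal length in pixels is half the picture's height over the tangent of half this angle, whatever the lens; pixels are square), "cx", "cy" (the principal point, pixels), "distortion" ([k1, k2, p1, p2, k3] as OpenCV has them; the pictures are not rectified), "T" (4x4, takes a point from camera to world coordinates). Camera axes: x right, y up, looking along -z (the intrinsics and any distortion apply to the point x, -y, -z); pixel columns grow to the right and rows downward; lengths in mm; the calibration is good to about 2 mm. A picture is of the moment at which its call begins. There is no depth.
- ctrl.finish_job(): hands the job in, once; it reports no verdict.
Trained networks look in the newest picture that a camera, given by its name, has taken for a name from the list of things; names that differ only in an ending like _2 or _b are one class to them, and where a whole thing is asked for, a point or a joint stands for the part that bears it (a point fixed in the world has none). Each returns a list of dicts, best first, with "score" (0 to 1); they miss things now and then, are a little off and sometimes report something else, mostly with a low value. They report only what shows in the picture. A call takes as long as a camera call.
- ctrl.boxes_of(camera, thing): "rect" ([left, top, right, bottom] in pixels, round what is visible of it).
- ctrl.cut_out(camera, thing): "pixels" (400x640 bool, what is visible of it) and "rect" ([left, top, right, bottom] in pixels, round what is visible of it).
The state is a dict: "clock": time; "qpos": joint angles; "qd": joint speeds; "tau": joint torques, N m; "eef_pos": TCP position; "tool_rot": TCP orientation; "force": force on the tool from outside, world axes, zero at the start; "torque": the same for the moment, N m; "width": finger opening in mm.
Only numpy, scipy, OpenCV 4.12 (cv2) and the standard library are available. Lean on these libraries where they do the work, as an engineer would, in place of code of your own. Each camera call takes 0.05 s, during which the arm holds its last target.

## Working session

There is one attempt and no reset: what is moved stays moved. The work goes in short steps, Python scripts to look and compute and a shell command to move; the robot and the scene stay as the last step left them, time stands still between calls to the robot, and variables do not carry over. Pictures are saved under pics/ and viewed, and the job is handed in when it is done.

```bash
ls; mkdir -p pics; python3 - <<'E'
from cell import ctrl
import cv2
print(ctrl.read_state())
for n in("side","top"):
    d=ctrl.get_image(n); cv2.imwrite(f"pics/{n}0.png",d["img"][:,:,::-1])
    print(n,d["vfov"],d["cx"],d["cy"],d["distortion"],d["T"])
E
```

```text
pics
{'clock': 0.0, 'qpos': array([ 1.26621538,  0.62934477,  0.03844339,  1.51838707, -0.02696826,
        0.99630572, -0.01997795]), 'qd': array([-0.0006081 ,  0.00027295, -0.00075774,  0.00190085, -0.00055192,
        0.00023785,  0.00158767]), 'tau': array([-3.45737271e-04, -5.63396859e+01,  1.22616995e+00, -1.93441880e+01,
        1.10155600e-02,  1.04938756e-02, -2.59648448e-05]), 'eef_pos': array([ 153.60364664, -630.93313149,  230.3839199 ]), 'tool_rot': array([ 3.14153937e+00,  1.92613239e-03, -1.33197771e+00]), 'force': array([ 0.25561006, -0.15696018,  0.24788493]), 'torque': array([ 0.05925305, -0.01547436,  0.01562528]), 'width': 85.13606691938216}
side 52.37213621944847 329.2814796202141 198.8752544506833 [0.02350772 0.         0.         0.         0.        ] [[-7.20049488e-01  5.25651318e-01 -4.53011507e-01  8.39590727e+00]
 [-6.93847505e-01 -5.35772118e-01  4.81169281e-01  6.41270807e+02]
 [ 1.02163321e-02  6.60786599e-01  7.50504296e-01  1.04271004e+03]
 [ 0.00000000e+00  0.00000000e+00  0.00000000e+00  1.00000000e+00]]
top 48.35590258784897 316.12159659264154 194.05261301176935 [-0.00696758  0.          0.          0.          0.        ] [[ 2.72866087e-02  9.84216534e-01 -1.74852094e-01  3.47437180e+02]
 [-9.99469750e-01  2.99705746e-02  1.27272998e-02  5.60121525e+01]
 [ 1.77668367e-02  1.74412094e-01  9.84512448e-01  1.39993784e+03]
 [ 0.00000000e+00  0.00000000e+00  0.00000000e+00  1.00000000e+00]]
```

View pics/side0.png

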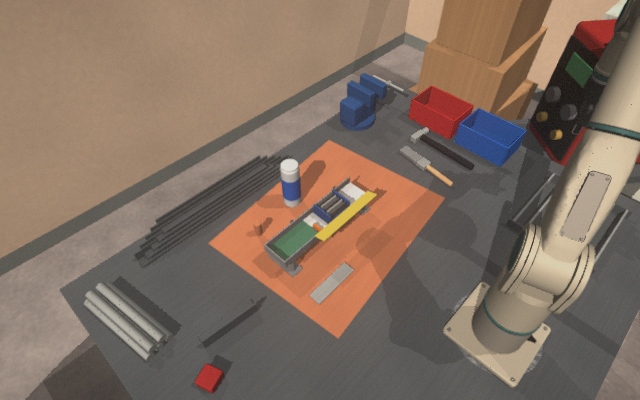

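View pics/top0.png

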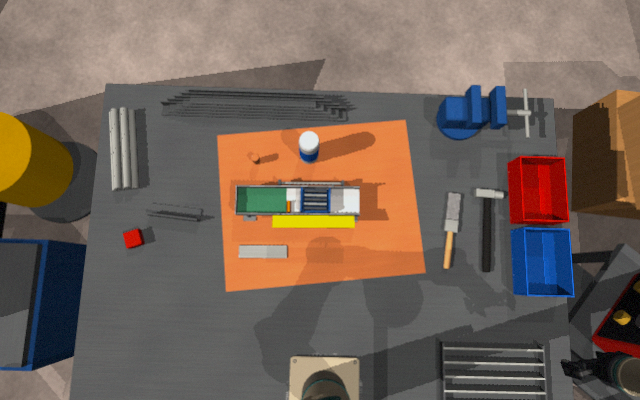

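```bash
python3 - <<'E'
import cv2
a=cv2.imread("pics/top0.png")[160:270,215:375]; cv2.imwrite("pics/topz.png",cv2.resize(a,None,fx=5,fy=5,interpolation=cv2.INTER_CUBIC))
a=cv2.imread("pics/side0.png")[150:280,250:390]; cv2.imwrite("pics/sidez.png",cv2.resize(a,None,fx=4.5,fy=4.5,interpolation=cv2.INTER_CUBIC))
from cell import ctrl
for c in("top","side"):
  for t in("chute","gate","bar_mid","rack","stop_top"):
    print(c,t,[(round(r["score"],2),[round(v,1) for v in r["rect"]]) for r in ctrl.boxes_of(c,t)][:3])
E
```

```text
top chute [(0.84, [234.5, 181.6, 361.9, 230.4]), (0.26, [239.6, 244.9, 290.0, 258.1])]
top gate [(0.97, [273.8, 177.6, 356.2, 230.7]), (0.27, [298.2, 189.8, 333.4, 213.7])]
top bar_mid [(0.94, [273.2, 182.0, 357.3, 229.5]), (0.38, [121.6, 229.6, 143.1, 248.2])]
top rack [(0.72, [300.2, 188.9, 328.8, 212.3])]
top stop_top [(0.86, [273.1, 183.3, 353.4, 234.0])]
side chute [(0.58, [266.9, 176.8, 376.6, 275.3])]
side gate []
side bar_mid [(0.64, [314.3, 190.9, 378.2, 242.4]), (0.23, [308.2, 262.7, 355.3, 307.3])]
side rack [(0.75, [312.4, 189.9, 348.5, 222.2])]
side stop_top [(0.8, [313.7, 194.8, 371.4, 242.4])]
```

View pics/topz.png

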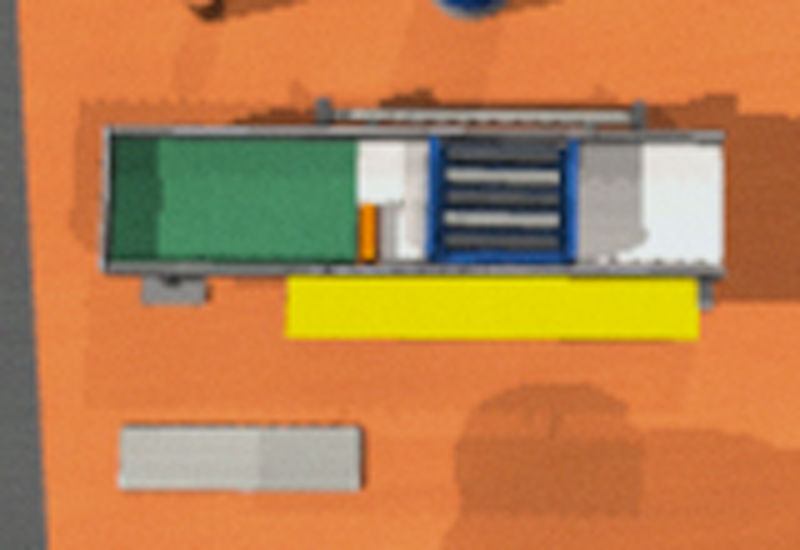

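View pics/sidez.png

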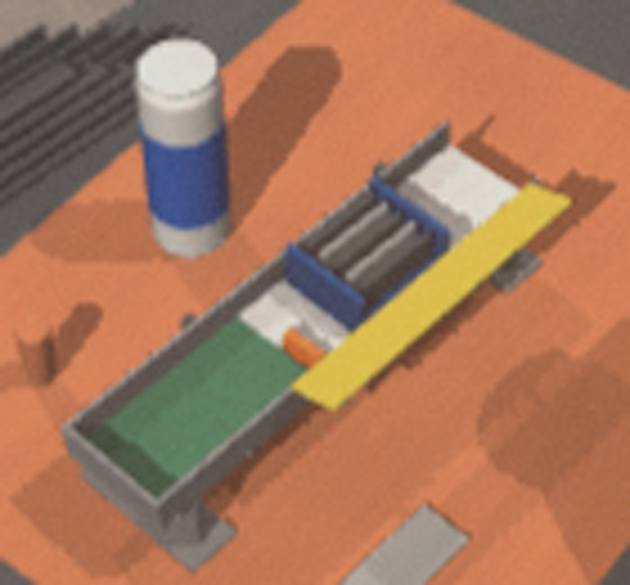

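```bash
cat > h.py <<'E'
import numpy as np,cv2
from scipy.optimize import least_squares
C={}
def cam(d):
    f=200/np.tan(np.radians(d["vfov"]/2)); K=np.array([[f,0,d["cx"]],[0,f,d["cy"]],[0,0,1]])
    W=np.linalg.inv(d["T"]); F=np.diag([1,-1,-1.]); return K,F@W[:3,:3],F@W[:3,3],np.array(d["distortion"],float)
def proj(c,P):
    K,R,t,D=c; return cv2.projectPoints(np.array(P,float),cv2.Rodrigues(R)[0],t,K,D)[0][:,0]
def ray(c,uv,z):
    K,R,t,D=c; n=cv2.undistortPoints(np.array([[uv]],float),K,D)[0,0]
    o=-R.T@t; v=R.T@np.array([n[0],n[1],1]); return o+v*(z-o[2])/v[2]
def pose(p,P):
    x,y,a=p; P=np.array(P,float); c,s=np.cos(a),np.sin(a)
    return np.c_[x+c*P[:,0]-s*P[:,1],y+s*P[:,0]+c*P[:,1],P[:,2]]
def inv(p,P):
    x,y,a=p; P=np.array(P,float)-[x,y,0]; c,s=np.cos(a),np.sin(a)
    return np.c_[c*P[:,0]+s*P[:,1],-s*P[:,0]+c*P[:,1],P[:,2]]
E
cat > fit.py <<'E'
from h import *
from cell import ctrl
ct=cam(ctrl.get_image("top")); cs=cam(ctrl.get_image("side"))
zt=lambda p:((p[0]+.5)/5-.5+215,(p[1]+.5)/5-.5+160)
zs=lambda p:((p[0]+.5)/4.5-.5+250,(p[1]+.5)/4.5-.5+150)
ob={'t':[((105,128),(44,159,85)),((725,133),(44,-215,85)),((725,275),(-44,-215,85)),((103,273),(-44,159,85)),
 ((288,277),(-46.7,45,99.8)),((700,277),(-46.7,-195,99.8)),((287,340),(-83.3,45,110.2)),((699,340),(-83.3,-195,110.2))],
 's':[((535,183),(-46.7,-195,99.8)),((572,203),(-83.3,-195,110.2)),((295,388),(-46.7,45,99.8)),((333,410),(-83.3,45,110.2)),((67,430),(44,159,85)),((163,505),(-44,159,85))]}
def res(p,k=('t','s')):
    r=[]
    for kk in k:
        c,z=(ct,zt) if kk=='t' else (cs,zs)
        r.append((proj(c,pose(p,[b for a,b in ob[kk]]))-np.array([z(a) for a,b in ob[kk]])).ravel())
    return np.concatenate(r)
for k in (('t',),('s',),('t','s')):
    s=least_squares(res,[550,50,0],x_scale=[10,10,.1],args=(k,),loss='soft_l1'); print(k,s.x.round(4)); print(res(s.x,k).reshape(-1,2).round(1).tolist())
p=s.x
for nm,c,uv,z in [("rackfront+x",ct,zt((430,137)),100),("rackfront-x",ct,zt((430,262)),100),("rackrear-x",ct,zt((577,262)),100),("rackrear+x",ct,zt((577,138)),100),("green",ct,zt((357,150)),60),
  ("s front+x",cs,zs((288,247)),100),("s front -x",cs,zs((364,300)),100),("s rear+x",cs,zs((372,182)),100),("s rear-x",cs,zs((447,232)),100)]:
    w=ray(c,uv,z); print(nm,w.round(1),inv(p,[w])[0].round(1))
E
python3 fit.py
```

```text
('t',) [5.601254e+02 1.217591e+02 2.520000e-02]
[[-0.2, 0.1], [0.3, -0.2], [0.7, 0.4], [-0.8, 0.3], [0.3, -0.1], [-0.5, 0.3], [-0.0, -0.6], [0.2, -0.3]]
('s',) [5.572815e+02 1.221832e+02 2.120000e-02]
[[-0.5, 0.3], [0.8, -0.5], [-0.2, -0.2], [0.7, -0.1], [-0.2, -0.4], [-0.3, 0.9]]
('t', 's') [5.591705e+02 1.218449e+02 2.570000e-02]
[[-0.3, 0.5], [0.2, 0.1], [0.7, 0.7], [-0.9, 0.6], [0.2, 0.2], [-0.5, 0.6], [-0.1, -0.3], [0.2, 0.0], [-1.1, -0.3], [0.2, -1.0], [-0.5, -0.7], [0.4, -0.6], [-0.5, -0.7], [-0.5, 0.6]]
rackfront+x [598.2  85.9 100. ] [ 38.1 -37.  100. ]
rackfront-x [523.3  83.4 100. ] [-36.8 -37.5 100. ]
rackrear-x [525.9  -3.1 100. ] [ -36.5 -124.1  100. ]
rackrear+x [600.3  -1.5 100. ] [  37.9 -124.3  100. ]
green [596.4 131.1  60. ] [37.5  8.3 60. ]
s front+x [595.7  86.8 100. ] [ 35.6 -36.  100. ]
s front -x [526.9  84.  100. ] [-33.2 -37.  100. ]
s rear+x [596.4   3.6 100. ] [  34.1 -119.1  100. ]
s rear-x [527.7   1.3 100. ] [ -34.5 -119.7  100. ]
```

```bash
python3 -m creep '-1.25 -1.26 0 0 0 -7 0.25; -2.5 -2.5 0 0 0 -14 0.25; -3.75 -3.75 0 0 0 -21 0.25; -5 -5 0 0 0 -28 0.25; -6 -6 0 0 0 -35 0.25; -7 -7 0 0 0 -42 0.25; -8 -8 0 0 0 -49 0.25; -9 -9 0 0 0 -56 0.25; -10 -10 0 0 0 -62 0.25; -11 -11 0 0 0 -68 0.25'
```

```text
clock: 1.53
eef_pos: [371.1, -274.1, 231.7]
tool_rot: [3.141, -0.001, -0.14]
force: [0.0, 0.0, -0.7]
width: 63.9
```

```bash
python3 -m creep '0.4 -0.95 0 0 0 -2 0.25; 0.8 -1.9 0 0 0 -4 0.25; 1.2 -2.8 0.2 0 0 -6 0.25; 1.6 -3.7 0.5 0 0 -8 0.25; 2 -4.6 0.8 0 0 -9.5 0.25; 2.4 -5.5 1.1 0 0 -9.5 0.25; 2.7 -6.2 1.3 0 0 -9.5 0.25; 2.91 -6.67 1.5 0 0 -9.5 0.25; 2.91 -6.67 1.5 0 0 -9.5 0.25;2.91 -6.67 1.5 0 0 -9.5 0.25'
cat > look.py <<'E'
import sys,cv2
from cell import ctrl
from h import *
n=sys.argv[1]
p=[559.2,121.8,.0257]
s=ctrl.read_state(); print(s["clock"],s["eef_pos"].round(1),s["tool_rot"].round(4),s["force"].round(2),round(s["width"],1),"chute",inv(p,[s["eef_pos"]])[0].round(1))
a=ctrl.get_image("top")["img"][150:270,215:375,::-1]; b=ctrl.get_image("side")["img"][130:280,240:400,::-1]
a=cv2.resize(a,None,fx=5,fy=5,interpolation=cv2.INTER_CUBIC);b=cv2.resize(b,None,fx=4,fy=4,interpolation=cv2.INTER_CUBIC)
cv2.imwrite(f"pics/{n}t.png",a);cv2.imwrite(f"pics/{n}s.png",b)
E
python3 look.py a
```

```text
clock: 2.37
eef_pos: [524.2, -27.3, 170.9]
tool_rot: [-3.141, 0.001, 0.023]
force: [0.2, -0.5, 0.3]
width: 63.8
2.3667 [524.2 -27.3 170.9] [-3.1413e+00  9.0000e-04  2.3300e-02] [ 0.21 -0.5   0.34] 63.8 chute [ -38.8 -148.1  170.9]
```

View pics/at.png

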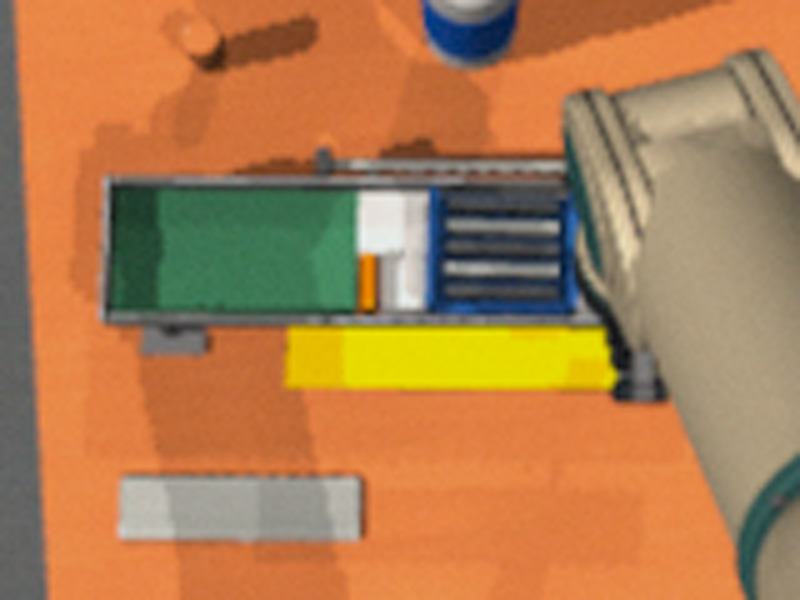

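View pics/as.png

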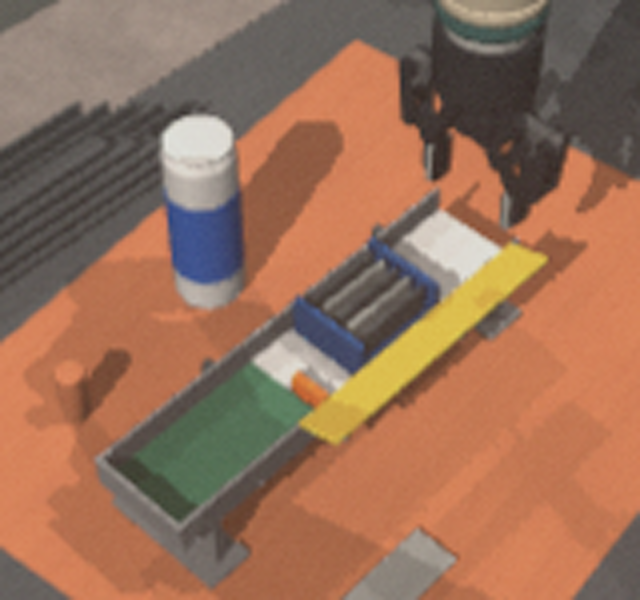

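```bash
python3 - <<'E'
from h import *
from cell import ctrl
cs=cam(ctrl.get_image("side"));p=[559.2,121.8,.0257]
for z in (171,176,181):
  for x in (-78,0): print(z,x,((proj(cs,pose(p,[(x,-148,z)]))[0]-[240,130])*4).round(0))
E
```

```text
171 -78 [510. 230.]
171 0 [430. 179.]
176 -78 [511. 226.]
176 0 [430. 174.]
181 -78 [512. 221.]
181 0 [430. 169.]
```

```bash
python3 -m creep '0 0 0.5 0 0 0 0.25; 0 0 1 0 0 0 0.25; 0 0 1.3 0 0 0 0.25; 0 0 1.4 0 0 0 0.25; 0 0 1.4 0 0 0 0.25'; python3 -m creep '0 0 0.2 0 0 0 0.25; 0 0 0.4 0 0 0 0.25;0 0 0.6 0 0 0 0.25; 0 0 0.75 0 0 0 0.25; 0 0 0.75 0 0 0 0.25'; python3 look.py b
```

```text
clock: 2.93
eef_pos: [523.3, -29.8, 114.9]
tool_rot: [3.141, 0.002, 0.019]
force: [-0.4, -0.3, 0.6]
width: 64.0
clock: 3.35
eef_pos: [523.4, -28.7, 84.2]
tool_rot: [3.141, 0.002, 0.021]
force: [-1.2, -0.1, 2.6]
width: 64.0
3.35 [523.4 -28.7  84.2] [3.1413e+00 1.8000e-03 2.0700e-02] [-1.21 -0.12  2.63] 64.0 chute [ -39.6 -149.5   84.2]
```

View pics/bs.png

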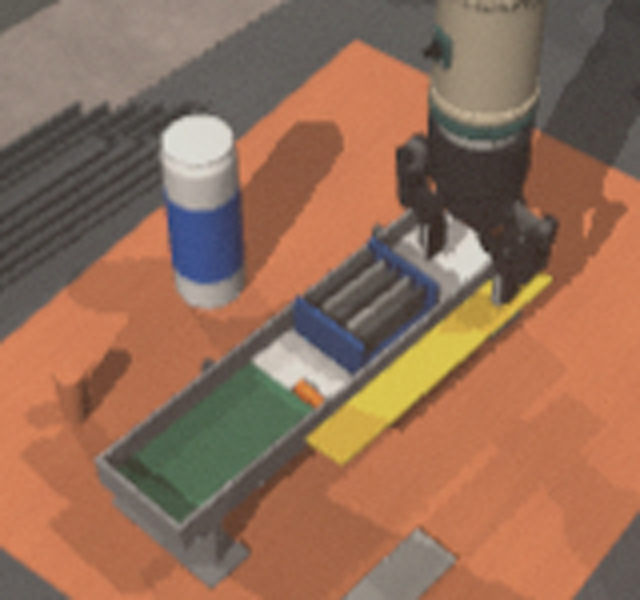

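```bash
python3 -m creep '0 0 0.15 0 0 0 0.25; 0 0 0.3 0 0 0 0.25;0 0 0.3 0 0 0 0.25'; python3 -m creep '0 0 0.1 0 0 0 0.25; 0 0 0.1 0 0 0 0.25';python3 -m creep '0 0 0.1 0 0 0 0.25; 0 0 0.1 0 0 0 0.25'; python3 look.py c
```

```text
clock: 3.7
eef_pos: [523.8, -28.4, 72.6]
tool_rot: [-3.142, 0.001, 0.021]
force: [-1.0, -0.4, 4.9]
width: 64.2
clock: 3.87
eef_pos: [523.8, -28.4, 69.0]
tool_rot: [-3.142, 0.001, 0.021]
force: [-1.9, -1.4, 4.7]
width: 64.0
clock: 4.03
eef_pos: [523.8, -28.4, 65.1]
tool_rot: [3.142, 0.001, 0.021]
force: [-2.5, -0.0, 3.4]
width: 64.3
4.0333 [523.8 -28.4  65.1] [3.1416e+00 8.0000e-04 2.0600e-02] [-2.51 -0.03  3.35] 64.3 chute [ -39.3 -149.3   65.1]
```

View pics/cs.png

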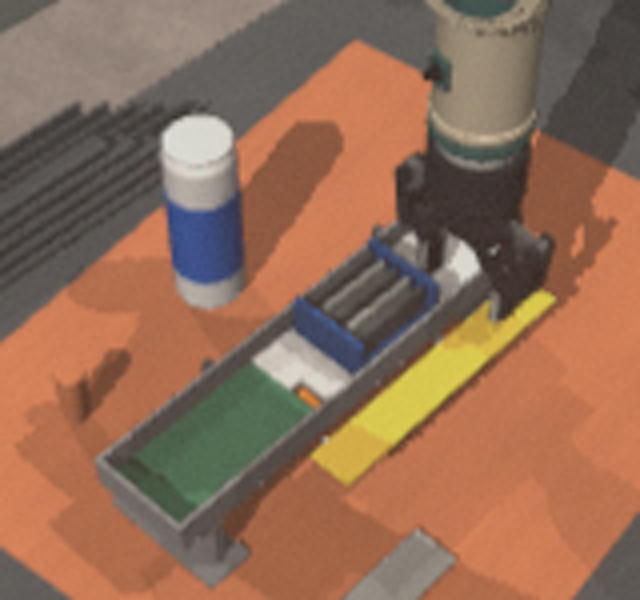

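View pics/ct.png

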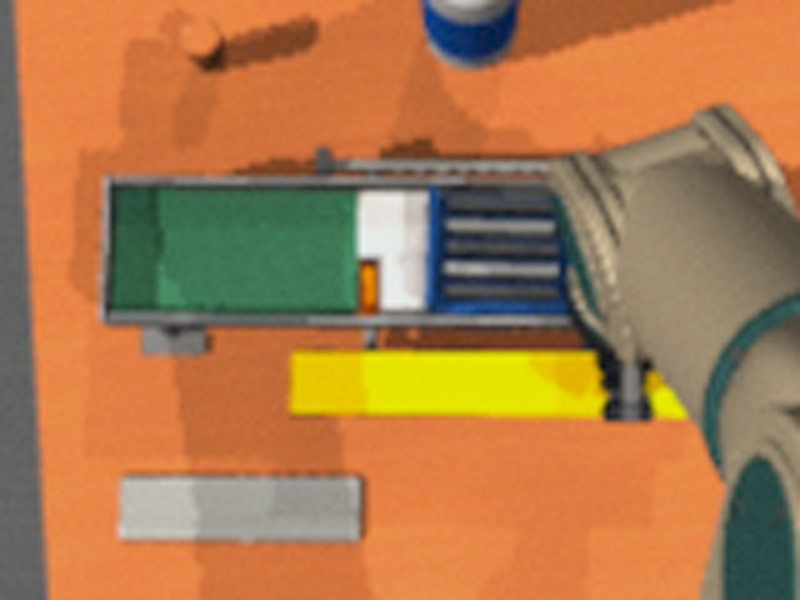

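```bash
cat > gate.py <<'E'
from h import *
def bar(th):
    out=[]
    for x,y,z in [(-46.7,45,99.8),(-83.3,45,110.2),(-83.3,-195,110.2)]:
        a,b=x-60,z-42; c,s=np.cos(th),np.sin(th); out.append((60+a*c-b*s,y,42+b*c+a*s))
    return out
def table(px,off=(240,130),sc=4,cn="side"):
    from cell import ctrl
    cs=cam(ctrl.get_image(cn));p=[559.2,121.8,.0257]
    for th in (0,.16,.2,.23,.26,.29,.32): print(th,((proj(cs,pose(p,bar(th)))-off)*sc).round(0).tolist())
    print("seen",px)
E
python3 -c "
from gate import *
table('313,457 348,485 555,297');table('293,350 293,415',(215,150),5,'top')"
```

```text
0 [[299.0, 421.0], [336.0, 441.0], [548.0, 255.0]]
0.16 [[307.0, 441.0], [346.0, 467.0], [554.0, 281.0]]
0.2 [[309.0, 446.0], [347.0, 473.0], [555.0, 287.0]]
0.23 [[310.0, 450.0], [348.0, 478.0], [555.0, 292.0]]
0.26 [[311.0, 453.0], [349.0, 482.0], [556.0, 296.0]]
0.29 [[312.0, 457.0], [350.0, 487.0], [556.0, 301.0]]
0.32 [[312.0, 460.0], [351.0, 491.0], [556.0, 305.0]]
seen 313,457 348,485 555,297
0 [[287.0, 326.0], [285.0, 387.0], [698.0, 388.0]]
0.16 [[289.0, 343.0], [288.0, 406.0], [694.0, 407.0]]
0.2 [[290.0, 347.0], [288.0, 410.0], [693.0, 411.0]]
0.23 [[290.0, 349.0], [289.0, 412.0], [692.0, 413.0]]
0.26 [[291.0, 351.0], [290.0, 414.0], [692.0, 416.0]]
0.29 [[291.0, 353.0], [290.0, 417.0], [691.0, 418.0]]
0.32 [[292.0, 355.0], [291.0, 418.0], [690.0, 420.0]]
seen 293,350 293,415
```

```bash
python3 -m creep '0 0 0.1 0 0 -0.3 0.25; 0 0 0.1 0 0 -0.3 0.25'; python3 -m creep '0 -0.1 0 0 0 0 0.25; 0 -0.2 0 0 0 0 0.25; 0 -0.3 0 0 0 0 0.25; 0 -0.4 0 0 0 0 0.25; 0 -0.5 0 0 0 0 0.25; 0 -0.6 0 0 0 0 0.25; 0 -0.7 0 0 0 0 0.25; 0 -0.8 0 0 0 0 0.25; 0 -0.9 0 0 0 0 0.25; 0 -0.9 0 0 0 0 0.25'; python3 look.py d;python3 -c "
from gate import *
table('')"
```

```text
clock: 4.4
eef_pos: [524.0, -28.4, 61.2]
tool_rot: [-3.141, 0.0, 0.026]
force: [-2.9, -0.3, 5.3]
width: 63.9
clock: 5.23
eef_pos: [523.9, 7.5, 61.7]
tool_rot: [3.141, -0.001, 0.026]
force: [-0.4, -4.2, 5.9]
width: 64.1
5.2333 [523.9   7.5  61.7] [ 3.1408e+00 -1.4000e-03  2.5800e-02] [-0.4  -4.16  5.87] 64.1 chute [ -38.2 -113.3   61.7]
0 [[299.0, 421.0], [336.0, 441.0], [548.0, 255.0]]
0.16 [[307.0, 441.0], [346.0, 467.0], [554.0, 281.0]]
0.2 [[309.0, 446.0], [347.0, 473.0], [555.0, 287.0]]
0.23 [[310.0, 450.0], [348.0, 478.0], [555.0, 292.0]]
0.26 [[311.0, 453.0], [349.0, 482.0], [556.0, 296.0]]
0.29 [[312.0, 457.0], [350.0, 487.0], [556.0, 301.0]]
0.32 [[312.0, 460.0], [351.0, 491.0], [556.0, 305.0]]
seen
```

View pics/ds.png

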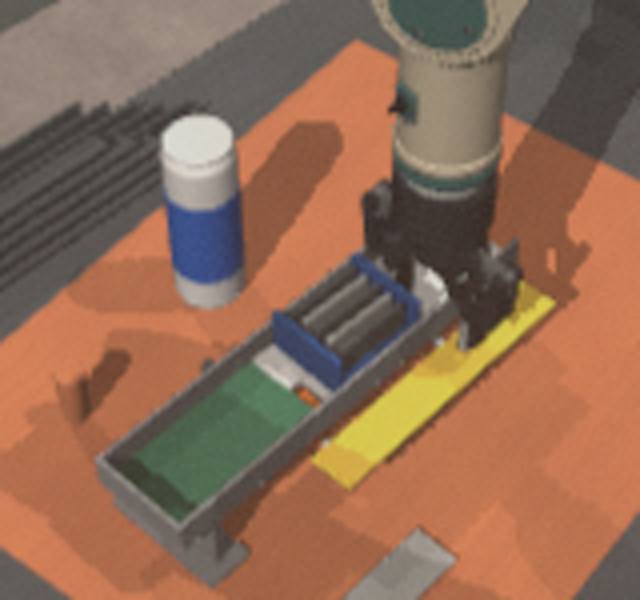

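View pics/dt.png

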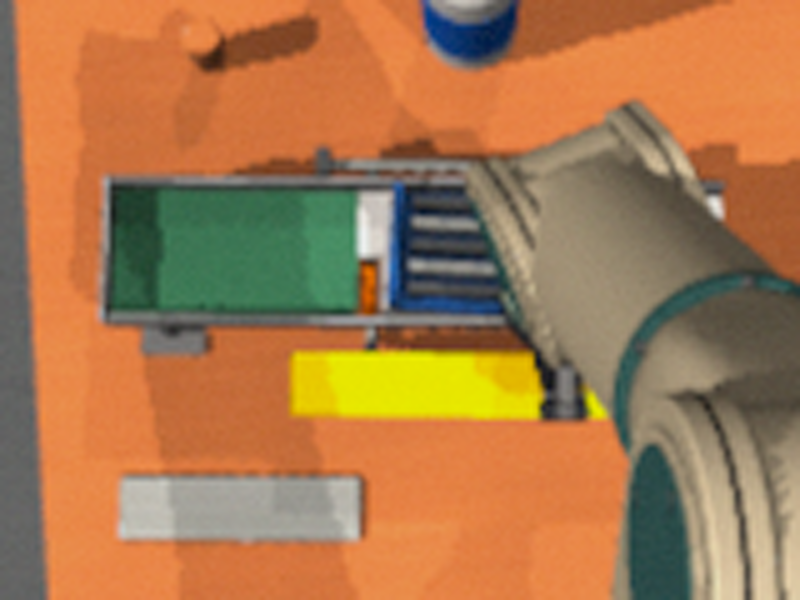

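```bash
python3 -m creep '0 -0.12 0 0 0 0 0.25; 0 -0.24 0 0 0 0 0.25; 0 -0.36 0 0 0 0 0.25; 0 -0.48 0 0 0 0 0.25; 0 -0.6 0 0 0 0 0.25; 0 -0.72 0 0 0 0 0.25; 0 -0.84 0 0 0 0 0.25; 0 -0.96 0 0 0 0 0.25; 0 -1.08 0 0 0 0 0.25; 0 -1.2 0 0 0 0 0.25'; python3 look.py e
```

```text
clock: 6.22
eef_pos: [522.4, 54.0, 61.7]
tool_rot: [3.139, -0.001, 0.024]
force: [-1.2, -7.2, 6.8]
width: 63.9
6.2167 [522.4  54.   61.7] [ 3.1393e+00 -6.0000e-04  2.4100e-02] [-1.24 -7.2   6.85] 63.9 chute [-38.5 -66.8  61.7]
```

View pics/es.png

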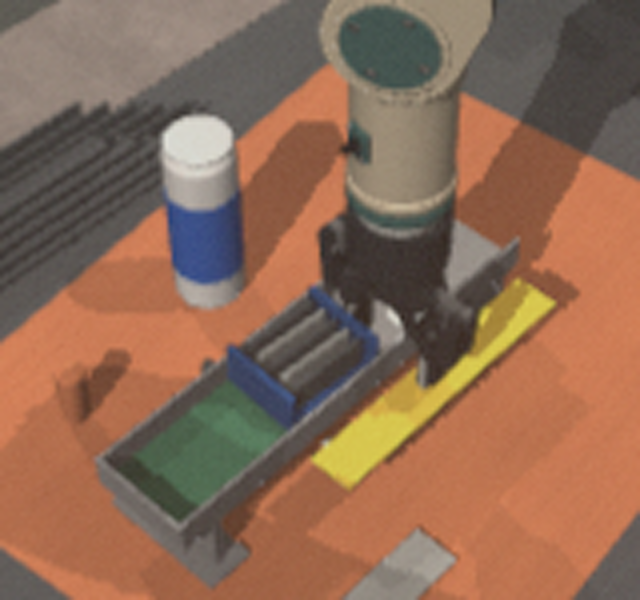

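View pics/et.png

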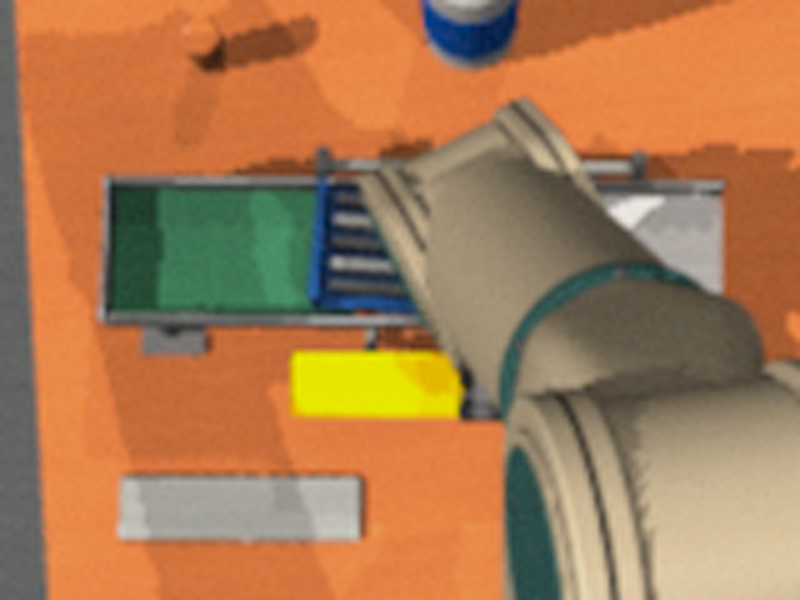

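```bash
python3 -m creep '0 0.1 0 0 0 0 0.25; 0.08 0.1 0 0 0 0 0.25; 0.17 0.1 0 0 0 0 0.25; 0.17 0 0 0 0 0 0.25; 0.17 -0.1 0 0 0 0 0.25; 0.17 -0.2 0 0 0 0 0.25; 0.17 -0.3 0 0 0 0 0.25; 0.17 -0.4 0 0 0 0 0.25; 0.17 -0.5 0 0 0 0 0.25; 0.17 -0.6 0 0 0 0 0.25'; python3 look.py f
```

```text
clock: 7.15
eef_pos: [528.1, 78.8, 61.3]
tool_rot: [3.14, 0.0, 0.025]
force: [-0.5, -5.6, 3.3]
width: 63.7
7.15 [528.1  78.8  61.3] [3.14e+00 3.00e-04 2.51e-02] [-0.48 -5.61  3.32] 63.7 chute [-32.2 -42.2  61.3]
```

View pics/ft.png

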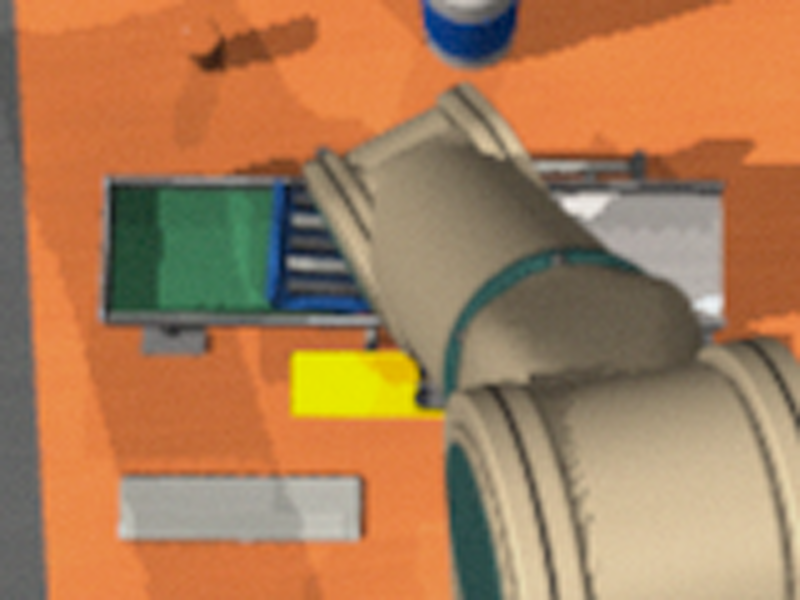

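View pics/fs.png

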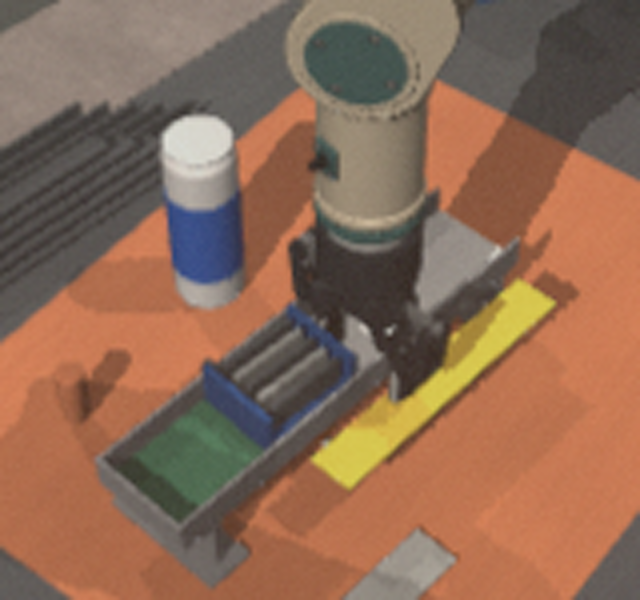

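```bash
python3 -m creep '0 -0.12 0 0 0 0 0.25; 0 -0.24 0 0 0 0 0.25; 0 -0.36 0 0 0 0 0.25; 0 -0.48 0 0 0 0 0.25; 0 -0.6 0 0 0 0 0.25; 0 -0.72 0 0 0 0 0.25; 0 -0.84 0 0 0 0 0.25; 0 -0.96 0 0 0 0 0.25; 0 -1.08 0 0 0 0 0.25; 0 -1.2 0 0 0 0 0.25'; python3 -m creep '0 -0.1 0 0 0 0 0.25;0 -0.2 0 0 0 0 0.25;0 -0.2 0 0 0 0 0.25;0 -0.2 0 0 0 0 0.25'; python3 look.py g
```

```text
clock: 8.08
eef_pos: [527.0, 126.3, 61.4]
tool_rot: [3.14, 0.0, 0.025]
force: [0.0, -5.3, 5.6]
width: 64.3
clock: 8.42
eef_pos: [526.8, 135.7, 61.4]
tool_rot: [3.142, -0.0, 0.026]
force: [0.3, -3.3, 4.8]
width: 64.0
8.4167 [526.8 135.7  61.4] [ 3.1415e+00 -3.0000e-04  2.6000e-02] [ 0.27 -3.3   4.76] 64.0 chute [-32.1  14.7  61.4]
```

View pics/gt.png

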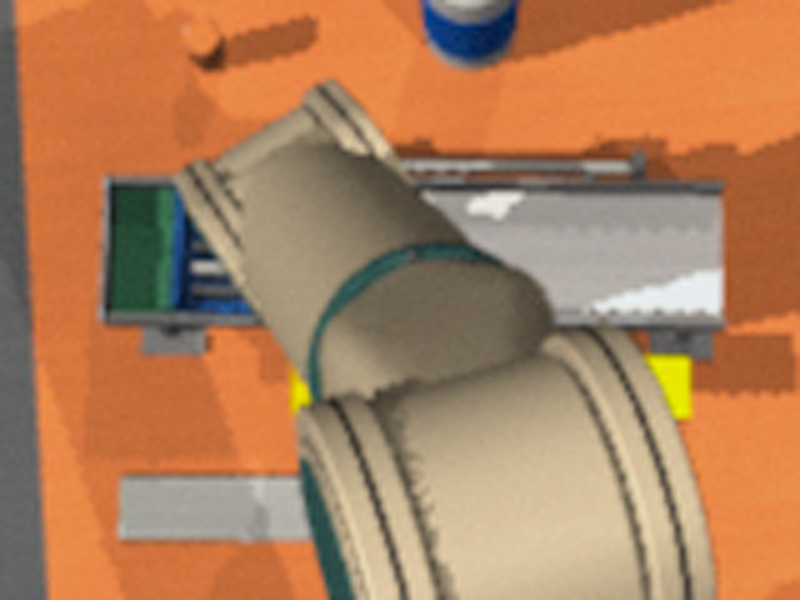

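View pics/gs.png

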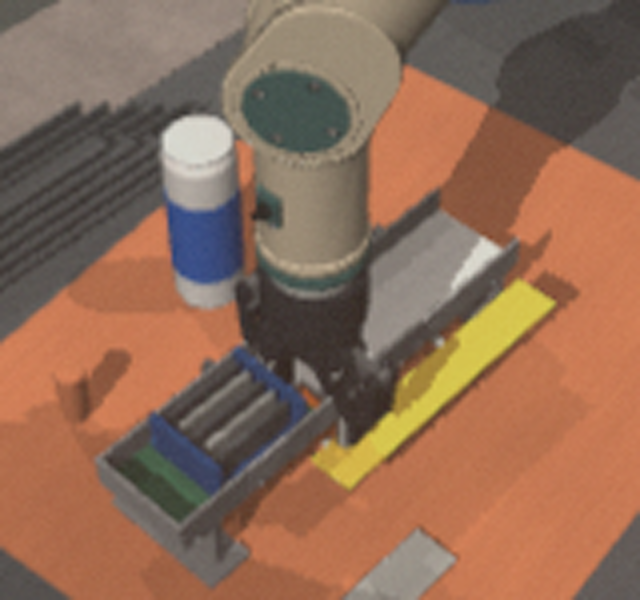

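```bash
python3 -m creep '0 0.15 0 0 0 0 0.25; 0 0.15 0 0 0 0 0.25; 0 0.15 -0.15 0 0 0 0.25; 0 0.15 -0.3 0 0 0 0.25; 0 0.15 -0.45 0 0 0 0.25; 0 0.15 -0.6 0 0 0 0.25; 0 0.15 -0.75 0 0 0 0.25; 0 0.15 -0.9 0 0 0 0.25; 0 0.15 -1.05 0 0 0 0.25; 0 0.15 -1.2 0 0 0 0.25'; python3 -m creep '0 0 -0.2 0 0 0 0.25; 0 0 -0.5 0 0 0 0.25; 0 0 -1 0 0 0 0.25; 0 0 -1.5 0 0 0 0.25; 0 0 -2 0 0 0 0.25; 0 0 -2.5 0 0 0 0.25; 0 1 -3 0 0 0 0.25; 0 2 -3 0 0 0 0.25; 0 3 -3 0 0 0 0.25; 0 4 -3 0 0 0 0.25'; python3 -m creep '0 1 0 0 0 0 0.25; 0 2 0 0 0 0 0.25; 0 3 0 0 0 0 0.25; 0 3 0 0 0 0 0.25; 0 3 0 0 0 0 0.25';python3 look.py h
```

```text
clock: 9.35
eef_pos: [525.8, 129.3, 109.6]
tool_rot: [3.141, 0.002, 0.026]
force: [0.0, 0.1, 0.2]
width: 64.1
clock: 10.18
eef_pos: [530.3, -32.0, 230.1]
tool_rot: [3.141, 0.0, 0.027]
force: [1.0, 0.5, 0.5]
width: 63.8
clock: 10.6
eef_pos: [532.9, -153.5, 229.1]
tool_rot: [3.141, 0.002, 0.02]
force: [0.3, 1.9, -0.6]
width: 64.2
10.6 [ 532.9 -153.5  229.1] [3.141e+00 1.600e-03 1.970e-02] [ 0.34  1.91 -0.59] 64.2 chute [ -33.4 -274.5  229.1]
```

View pics/ht.png

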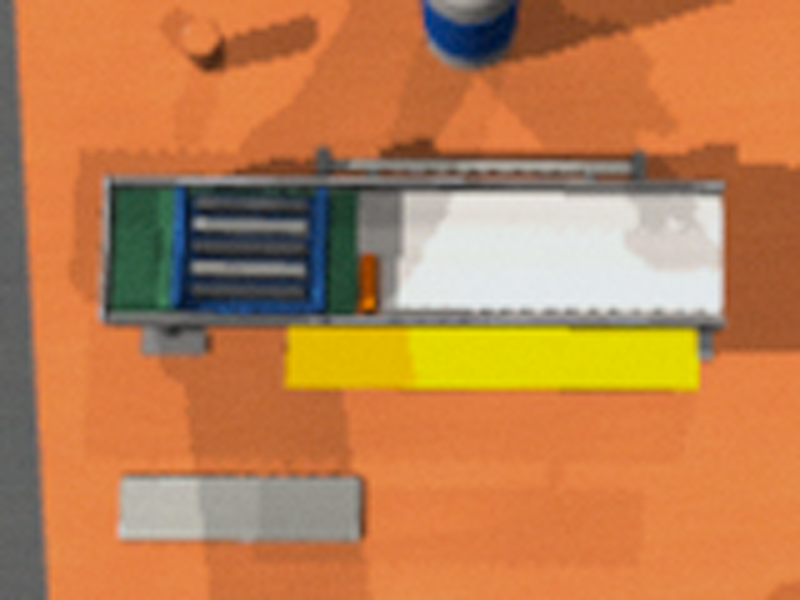

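View pics/hs.png

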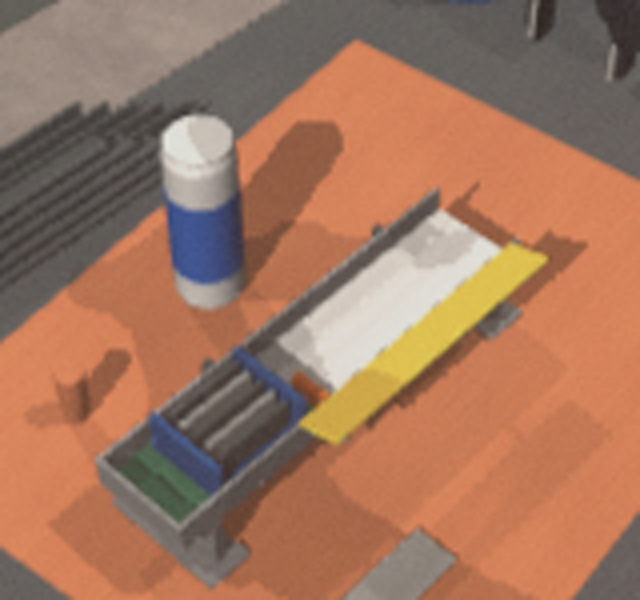

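```bash
python3 -m creep '0 0 0 0 0 0 0.25; 0 0 0 0 0 0 0.25; 0 0 0 0 0 0 0.25'; python3 - <<'E'
from h import *
from cell import ctrl
c=cam(ctrl.get_image("top"))
for q in((327,190),(325,312),(178,190),(176,310)):
    w=ray(c,((q[0]+.5)/5-.5+215,(q[1]+.5)/5-.5+150),100); print(inv([559.2,121.8,.0257],[w])[0].round(1))
print(ctrl.finish_job())
E
```

```text
clock: 10.95
eef_pos: [534.2, -148.8, 229.5]
tool_rot: [-3.141, 0.0, 0.028]
force: [0.7, 0.4, -0.4]
width: 63.7
[ 35.9  24.2 100. ]
[-37.1  24.2 100. ]
[ 35.5 112.4 100. ]
[-36.3 111.6 100. ]
the job is handed in; nothing more can be done
None
```

I handed the job in at about 11 s. The rack is past the gate on the green floor, and the gate shut behind it. No verdict is reported, so this rests on my own measurements.

**What I did:** One fingertip held the yellow bar down at about 0.29 rad by my reading of the pictures. The other finger pushed the rack along the chute. Then I backed off 6 mm, lifted slowly so the gate closed, and moved the arm clear.

**Last checks:**
- **Rack:** its rear face is about 24 mm past the middle of the gate. It is centred in the channel to within about 1 mm and looks flat and straight in the pictures.
- **Gate:** the bar's edges are back at their starting pixels and the orange stop is up.
- **Robot:** it stands well clear of the chute, and the force reading is about zero.
- **Other things on the bench:** those in the close-up pictures (can, nozzle, loose coupon) look unmoved. I did not re-check the brush, hammer, angle piece or magnet, but the gripper passed well above that side of the bench.

**What disagreed:**
- The rack turned about 4° partway through. I moved the pushing finger about 7 mm sideways, and the rack straightened.
- The top and side cameras gave chute positions about 3 mm apart. I used the joint fit, and contact with the bar and rack came where it predicted.

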